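# Feed a carton of slides into the scanner's loading bay

## Robot

A 6-joint arm with a two-finger parallel gripper is mounted at the origin on the work surface. World frame = base frame: x ahead of the robot, y to its left, z up, the work surface at z = 0. Lengths are in m, angles in rad, forces in N, time in s.
With the tool pointing down it reaches from about 0.4 to 0.925 m from the base axis. Payload 12.5 kg.
Tool frame: the origin (TCP) lies between the finger pads; the fingertips stand 25 mm ahead of it and the grasp point (between the pads) lies 6 mm ahead of it; z points along the fingers, y is the line along which they close (so a half turn about z gives the same grasp; the last joint's range is limited). The gripper opens to 95 mm and grips with 3 to 60 N. Pads are 20 mm wide; open, the fingers measure 119 mm over their backs; the gripper's body (75 mm by 180 mm) begins 59 mm behind the grasp point.
Start: joints at [1.013, 0.491, 1.559, -0, 1.092, -0.106], TCP at [0.273, 0.562, 0.24] pointing down, gripper open.
Joint ranges: [-3.1, 3.1], [-0.84, 2.19], [0.05, 2.79], [-1.13, 4.28], [0.06, 2.93], [-2.69, 2.69]. Speed limits (rad/s): [2.22, 2.22, 2.79, 3.14, 3.14, 3.14].

## Interface

Orientations are given as a unit quaternion [w, x, y, z].
In Python, from workcell import env gives the robot as it stands.
- The arm moves only by the shell command python3 -m jog 'ROWS' [OPENING]. ROWS is JSON, a list that holds one entry, the list of rows, each a list of 6 numbers: the shift along the tool's x, y, z each as a share of 1 m, from -1 to 1, then the turn, a rotation vector about the tool's x, y, z each as a share of 120 degrees, from -1 to 1. A call has 1 to 12 rows; each row is the pose to reach, as a shift and turn from the pose commanded when the call began, along the tool's axes at that moment; what a row does not reach only later rows make up. A row lasts 1/8 s, in which the tool goes at most 62.5 mm and 10.7 degrees, less where a joint would pass 70% of its speed; a pose out of reach is approached as far as the arm can. A call with a number of a shift or a turn outside -1 to 1 is refused whole. A call with a gripper value outside its range is refused whole. OPENING is the opening, from -1 (shut) to 1 (fully open), set as the call begins (- or left out, the last holds). The fingers move at their own pace and stop on an object; the grip force is fixed at half the most. Time passes only in rows, so rows that repeat a pose let the fingers close. It gives the time, the measured TCP pose, the force, the opening and the grip force at its end, in the units of the state.
- env.read_state(): the state, without advancing time (a new reading comes with each control period).
- env.read_camera(name): name is "scene" or "top" or "wrist"; returns a dict with "frame" (384x512x3 uint8, red, green, blue), "depth" (384x512 float32, m along the optical axis (not along the pixel's ray), 0 where there is no reading), "vertical_fov" (degrees; the focal length in pixels is half the picture's height over the tangent of half this angle, whatever the lens; pixels are square), "cx", "cy" (the principal point, pixels), "rvec" (rotation vector, rad) and "tvec" (3), from world to camera coordinates, as OpenCV has them. Camera axes: x right, y down, z forward; pixel columns grow to the right and rows downward; lengths in m; the calibration is good to about 2 mm. A picture is of the moment at which its call begins.
- env.job_done(): hands the job in; it is judged then, once.
Trained networks look in a picture, given as the dict that the camera call returned (one of the last four; its "shot" number tells which), for a name from the list of things; names that differ only in an ending like _2 or _b are one class to them, and where a whole thing is asked for, a point or a joint stands for the part that bears it (a point fixed in the world has none). Each returns a list of dicts, best first, with "conf" (0 to 1); they miss things now and then, are a little off and sometimes report something else, mostly with a low value. They report only what shows in the picture. A call takes as long as a camera call. They do not tell look-alikes from the thing itself.
- env.masks_of(picture, thing): "mask" (384x512 bool, what is visible of it) and "position" ([row, column] in pixels, amid what is visible of it).
The state is a dict: "clock": time; "q": joint angles; "qvel": joint speeds; "joint_torque": joint torques, N m; "eef_pos": TCP position; "ee_rot": TCP orientation; "contact_force": force on the tool from outside, world axes, zero at the start; "wrist_torque": the same for the moment, N m; "width": finger opening in m; "gripper_force": force on a finger pad.
Only numpy, scipy, OpenCV 4.12 (cv2) and the standard library are available. Lean on these libraries where they do the work, as an engineer would, in place of code of your own. Each camera call takes 0.05 s, during which the arm holds its last target. There are 200 camera calls.

## Task

Load the carton of slides into the scanner: swing the gate fully back until it lies alongside the roller lane, roll the carton gently along the rollers (without lifting it) until it is fully home against the bay's back stop, then swing the gate shut behind it. Leave the other things on the bench and on the feeder where they are.

Things in the scene. Friction and masses are not known exactly. Their poses are not given: they have to be found in the camera images.
- feeder: fixed roller lane with a scanner at its end; origin on the bench under mid-lane, +y = travel direction to the bay (robot's left), +x across, away from robot. In its frame, mm: free-turning rollers 24 diameter, axes along x, every 30 from y -285 to 255, tops z 62; side rails inner faces x +-52, outer +-64, tops z 76; white scanner housing y 272 to 422, x +-120, 154 tall
- carton: cardboard carton of slides, 90 wide (x) x 110 long (y, along the lane) x 70 mm tall, 0.3 to 0.7 kg, on the rollers upstream of the gate; origin at the centre of its underside. Too wide to grasp: push its rear (-y) face. Rolls easily and coasts a little when let go
- gate (a joint): gate angle a, rad, about a vertical hinge: 0 = shut, bar across the lane at feeder y 130 mm (15 mm behind a carton that is home); grows as the free end swings upstream; from 1.5 it lies alongside the lane; stops at 0 and 1.7. Stays where left, about 0.5 N at the post moves it. Post at feeder x = 85-170cos(a), y = 130-170sin(a) mm. Starts shut or ajar up to 0.5
- gate_post (a point): middle of the upright black post, 18 mm diameter, 45 mm tall (z 99 to 144 mm), on the free end of the gate's flat steel bar (10 mm thick, z 79 to 99 mm); this point is at z 122 mm, 170 mm from the hinge axis. Pinch it from above or push it
- gate_hinge (a point): on the gate's vertical hinge axis at bar height: feeder x 85, y 130, z 89 mm, on a pillar of 24 mm diameter at the far side of the lane
- bay_home (a point): where the carton's origin lies when fully home against the rubber back stop: feeder x 0, y 205, z 62 mm; axes as the feeder's. Bay in feeder frame, mm: steel walls, inner faces x +-49, tops z 107, y 165 to 270, flared mouth from y 142; back stop face y 260, top z 107
- coverslip_jar: small jar, 42 mm diameter, 60 mm tall, standing on the feeder's side shelf (feeder x 95 to 157, y -285 to -115, top z 60 mm); origin under its centre. Bystander
- slide_mailer: white flat plastic case 34 x 85 x 22 mm on the bench on the robot's side of the lane; origin under its centre. Bystander
- stain_pot: small open glass pot, 44 mm diameter, 55 mm tall, on the bench on the robot's side of the bay; origin under its centre. Bystander
- reagent_bottle: white bottle 60 mm diameter, 140 mm tall, beside the scanner housing on the left; origin under its centre. Bystander
- tape_roll: ring 84 mm diameter, 24 mm tall, lying on the bench to the right, nearer the robot than the lane; origin under its centre. Bystander
- slide_box: flat black box 100 x 150 x 34 mm on the bench to the right of the lane; origin under its centre. Bystander
There are look-alikes about, which are no part of the job. Several things have the shape of the carton; the one meant has the colours described above.

How it is judged:
By the outcome, as a careful person would: the job done as asked, in the order asked, and still so for the second after the job is handed in, with the robot touching nothing.
It also fails if it takes over 72 s, if anything falls off the work surface, if the arm or the gripper's body presses on something with over 40 N, if the wrist force passes 120 N, or if a joint passes its speed limit or range.

## Working session

There is one attempt and no reset: what is moved stays moved. The work goes in short steps, Python scripts to look and compute and a shell command to move; the robot and the scene stay as the last step left them, time stands still between calls to the robot, and variables do not carry over. Pictures are saved under pics/ and viewed, at most 10 in all, crops included, and the job is handed in when it is done.

```bash
ls; mkdir -p pics; cat > h.py <<'E'
import numpy as np,cv2
from workcell import env
def K(p):
    f=192/np.tan(np.radians(p["vertical_fov"])/2); return f,p["cx"],p["cy"]
def world(p,mask=None):
    f,cx,cy=K(p); d=p["depth"]; v,u=np.nonzero((d>0)&(mask if mask is not None else True))
    z=d[v,u]; c=np.c_[(u-cx)/f*z,(v-cy)/f*z,z]; R=cv2.Rodrigues(np.array(p["rvec"],float))[0]
    return (c-np.array(p["tvec"]).ravel())@R, v,u
def save(p,n): cv2.imwrite("pics/"+n,p["frame"][:,:,::-1])
E
python3 - <<'E'
from h import *
t=env.read_camera("top");s=env.read_camera("scene")
cv2.imwrite("pics/a.png",cv2.resize(np.vstack([t["frame"],s["frame"]])[:,:,::-1],None,fx=.78,fy=.78))
for n in ["feeder","carton","gate","gate_post","coverslip_jar","slide_mailer","stain_pot","slide_box","tape_roll","reagent_bottle"]:
    for m,p in(("top",t),("scene",s)):
        for r in env.masks_of(p,n)[:4]:
            w,v,u=world(p,r["mask"])
            print(m,n,round(r["conf"],2),np.round(r["position"]),np.round(np.median(w,0),3) if len(w) else 0,np.round(np.percentile(w,[2,98],axis=0),3).tolist() if len(w) else 0)
E
```

```text
pics
top feeder 0.72 [208. 184.] [0.496 0.181 0.078] [[0.349, -0.293, 0.028], [0.677, 0.393, 0.157]]
scene feeder 0.8 [190. 294.] [0.538 0.155 0.071] [[0.372, -0.287, 0.016], [0.694, 0.4, 0.155]]
top carton 0.92 [128. 354.] [ 0.721 -0.386  0.07 ] [[0.674, -0.455, 0.003], [0.781, -0.33, 0.077]]
top carton 0.78 [184. 289.] [ 0.528 -0.149  0.133] [[0.485, -0.207, 0.069], [0.58, -0.095, 0.139]]
top carton 0.74 [134. 177.] [0.751 0.206 0.07 ] [[0.697, 0.146, 0.003], [0.81, 0.27, 0.077]]
scene carton 0.9 [254. 332.] [0.772 0.209 0.069] [[0.709, 0.153, 0.003], [0.825, 0.277, 0.074]]
scene carton 0.82 [280. 141.] [ 0.746 -0.381  0.068] [[0.686, -0.439, 0.006], [0.79, -0.324, 0.073]]
scene carton 0.68 [204. 208.] [ 0.558 -0.143  0.13 ] [[0.495, -0.196, 0.066], [0.59, -0.089, 0.135]]
top gate 0.57 [204. 216.] [0.502 0.075 0.101] [[0.431, 0.028, 0.092], [0.586, 0.131, 0.147]]
scene gate 0.68 [183. 271.] [0.501 0.08  0.097] [[0.37, 0.032, -0.001], [0.595, 0.136, 0.143]]
top gate_post 0.75 [199. 214.] [0.513 0.081 0.101] [[0.431, 0.026, 0.09], [0.589, 0.132, 0.147]]
scene gate_post 0.69 [194. 289
[... 1127 characters left out ...]
.] [ 0.484 -0.514  0.035] [[0.421, -0.595, 0.009], [0.547, -0.439, 0.041]]
scene slide_box 0.56 [223. 104.] [ 0.502 -0.51   0.032] [[0.433, -0.587, 0.003], [0.562, -0.435, 0.037]]
top tape_roll 0.61 [244. 379.] [ 0.319 -0.402  0.024] [[0.281, -0.441, -0.0], [0.359, -0.362, 0.03]]
scene tape_roll 0.63 [176. 137.] [ 0.326 -0.402  0.019] [[0.267, -0.435, -0.004], [0.366, -0.359, 0.028]]
top reagent_bottle 0.91 [221.  76.] [0.496 0.516 0.094] [[0.474, 0.499, 0.013], [0.527, 0.545, 0.143]]
scene reagent_bottle 0.81 [168. 392.] [0.52  0.522 0.082] [[0.493, 0.505, 0.008], [0.536, 0.552, 0.141]]
scene reagent_bottle 0.22 [188. 292.] [0.537 0.139 0.068] [[0.372, -0.288, 0.001], [0.694, 0.402, 0.155]]
```

View pics/a.png

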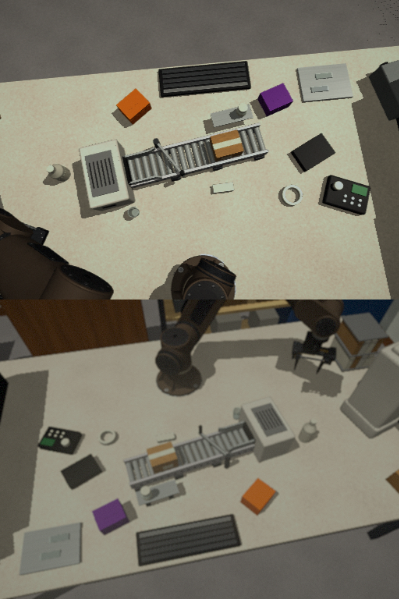

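The picture shows the feeder with its cardboard carton (about 228,145), the gate slightly ajar (165,155), and orange and purple look-alikes off the lane. Next I fit the feeder pose.

```bash
python3 - <<'E'
from h import *
for cam in("top","scene"):
    p=env.read_camera(cam); w,v,u=world(p)
    def rect(zl,zh,xl,xh,yl,yh):
        m=(w[:,2]>zl)&(w[:,2]<zh)&(w[:,0]>xl)&(w[:,0]<xh)&(w[:,1]>yl)&(w[:,1]<yh); return w[m]
    h=rect(.145,.165,.3,.75,.2,.45); r=cv2.minAreaRect(h[:,:2].astype(np.float32)*1000); print(cam,"housing",r,np.median(h[:,2]))
    c=rect(.122,.145,.45,.62,-.25,-.05); print("carton",cv2.minAreaRect(c[:,:2].astype(np.float32)*1000),np.median(c[:,2]))
    # rails: regression, tops of z~.076, split far/near
    # project on yaw guess found by sharpness of histogram
    g=rect(.068,.084,.40,.68,-.29,.24)
    best=max(np.arange(-20,20.1,.25),key=lambda a:np.sum(np.histogram(g[:,0]*np.cos(np.radians(a))+g[:,1]*np.sin(np.radians(a)),np.arange(.3,.8,.003))[0].astype(float)**2))
    a=np.radians(best);H,e=np.histogram(g[:,0]*np.cos(a)+g[:,1]*np.sin(a),np.arange(.3,.8,.004)); print("yaw",best,[(round(x,3),n) for x,n in zip(e+.002,H) if n>60])
    b=rect(.112,.16,.3,.62,-.02,.16); print("post",np.round(b.mean(0),4),np.round(b.min(0),3),np.round(b.max(0),3),len(b))
    b=rect(.135,.16,.3,.62,-.02,.16); print("posttop",np.round(b.mean(0),4),np.round(np.ptp(b,0),3),len(b))
    b=rect(.09,.108,.3,.65,-.02,.18); print("bar",cv2.minAreaRect(b[:,:2].astype(np.float32)*1000))
E
```

```text
top housing ((464.1470642089844, 326.72406005859375), (239.02232360839844, 149.49549865722656), 8.410487174987793) 0.15210469070456528
carton ((534.802734375, -151.23141479492188), (91.3968505859375, 111.2825927734375), 8.694838523864746) 0.1330367814372836
yaw 8.75 [(np.float64(0.446), np.int64(230)), (np.float64(0.45), np.int64(210)), (np.float64(0.454), np.int64(146)), (np.float64(0.558), np.int64(80)), (np.float64(0.562), np.int64(144)), (np.float64(0.566), np.int64(152)), (np.float64(0.57), np.int64(131))]
post [0.4423 0.0413 0.1396] [0.429 0.025 0.112] [0.55  0.154 0.15 ] 40
posttop [0.4379 0.0331 0.1453] [0.015 0.016 0.014] 30
bar ((511.0531921386719, 103.145263671875), (164.48263549804688, 153.6123046875), 0.08911515027284622)
scene housing ((468.2678527832031, 332.61962890625), (240.24295043945312, 150.0596466064453), 8.705429077148438) 0.15136877852969818
carton ((538.41015625, -144.8973846435547), (95.3713150024414, 110.1343765258789), 8.508002281188965) 0.13133861295328547
yaw 8.5 [(np.float64(0.454), np.int64(83)), (np.float64(0.458), np.int64(121)), (np.float64(0.462), np.int64(118)), (np.float64(0.566), np.int64(116)), (np.float64(0.57), np.int64(171)), (np.float64(0.574), np.int64(221)), (np.float64(0.578), np.int64(85))]
post [0.4451 0.0433 0.1324] [0.431 0.031 0.112] [0.451 0.156 0.146] 46
posttop [0.4429 0.0386 0.1424] [0.02  0.016 0.009] 24
bar ((516.7445678710938, 110.40103912353516), (159.5962371826172, 147.97740173339844), 3.986260414123535)
```

```bash
cat >> h.py <<'E'
from scipy.spatial.transform import Rotation as Ro
YAW=np.radians(8.6); O=np.array([.5181,-.0134])
c,s=np.cos(YAW),np.sin(YAW); F=np.array([[c,-s],[s,c]])
def f2w(x,y): return O+F@np.array([x,y])/1000
def w2f(p): return F.T@(np.array(p)[:2]-O)*1000
def pose(x,y,z,th): # feeder mm, z m, tool-y direction angle in feeder deg
    t=np.radians(th)+YAW; yy=np.array([np.cos(t),np.sin(t),0]); zz=np.array([0,0,-1.])
    return np.r_[f2w(x,y),z],np.c_[np.cross(yy,zz),yy,zz]
def cur():
    S=env.read_state(); q=S["ee_rot"]; R=Ro.from_quat([q[1],q[2],q[3],q[0]]).as_matrix(); return np.array(S["eef_pos"]),R,S
def rows(L):
    p0,R0,S=cur()
    print("t",round(S["clock"],2),"feeder",np.round(w2f(p0),1),"z",round(p0[2],4),"th",round(np.degrees(np.arctan2(R0[1,1],R0[0,1])-YAW),1),"q6",round(S["q"][5],2),"F",np.round(S["contact_force"],1))
    for a in L:
        P,R=pose(*a); R1=R0.T@R; v=Ro.from_matrix(R1).as_rotvec()
        alt=Ro.from_matrix(R0.T@R@np.diag([-1,-1,1])).as_rotvec()
        if np.linalg.norm(alt)<np.linalg.norm(v): v=alt
        print(list(map(float,np.round(np.r_[R0.T@(P-p0),np.degrees(v)/120],3))))
def post(a): return 85-170*np.cos(a),130-170*np.sin(a)
E
python3 - <<'E'
from h import *
a=.42
rows([(*post(a),.22,np.degrees(a)-90)])
print(post(a),f2w(*post(a)))
E
```

```text
t 1.2 feeder [-156.4  605.9] z 0.2397 th 55.5 q6 -0.11 F [-0.5  0.  -0.2]
[-0.38, -0.401, 0.02, 0.0, 0.0, -0.488]
(np.float64(-70.2251198530924), np.float64(60.68072297987308)) [0.43959055 0.03609731]
```

```bash
python3 -m jog '[[[-0.19,-0.2,0.01,0,0,-0.25],[-0.19,-0.2,0.01,0,0,-0.25],[-0.19,-0.2,0.01,0,0,-0.25],[-0.19,-0.2,0.01,0,0,-0.25],[-0.19,-0.2,0.01,0,0,-0.25],[-0.38,-0.401,0.02,0,0,-0.488],[-0.38,-0.401,0.02,0,0,-0.488],[-0.38,-0.401,0.02,0,0,-0.488],[-0.38,-0.401,0.02,0,0,-0.488],[-0.38,-0.401,0.02,0,0,-0.488],[-0.38,-0.401,0.02,0,0,-0.488],[-0.38,-0.401,0.02,0,0,-0.488]]]' -0.05
python3 - <<'E'
from h import *
p=env.read_camera("wrist");save(p,"w1.png")
w,v,u=world(p); m=(w[:,2]>.125)&(w[:,2]<.155)&(abs(w[:,0]-.44)<.05)&(abs(w[:,1]-.036)<.05)
print(len(w[m]),np.median(w[m],0),np.ptp(w[m],0))
if m.any(): print("post feeder",w2f(np.median(w[m],0)), (w[m].max(0)+w[m].min(0))/2)
rows([(*post(.42),.134,np.degrees(.42)-90)])
E
```

```text
clock: 2.7
eef_pos: [0.4395, 0.0357, 0.2196]
ee_rot: [-0.0, -0.281, 0.96, 0.0]
contact_force: [-0.5, 0.9, 0.5]
width: 0.045
gripper_force: 0.0
586 [0.43583478 0.03409754 0.14438402] [0.01746868 0.01726747 0.02130782]
post feeder [-74.2377008   59.26504886] [0.43770479 0.03521292 0.13579266]
t 2.75 feeder [-70.4  60.9] z 0.2197 th 114.1 q6 -2.21 F [ 0.5 -0.  -0.1]
[-0.0, -0.0, 0.086, 0.0, 0.0, 0.0]
```

View pics/w1.png

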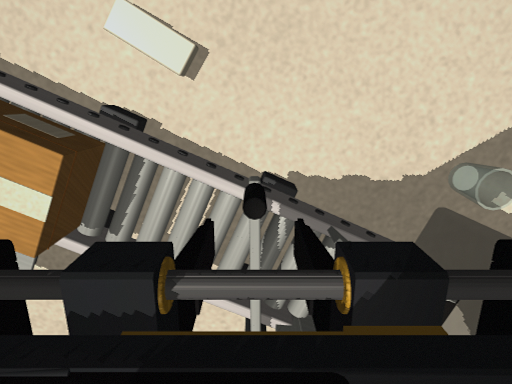

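The wrist view shows the post (255,200) centred between the fingers. But joint 6 would leave its range during the swing, so I turn the tool half a turn first.

```bash
python3 -m jog '[[[0,0,0,0,0,0.75],[0,0,0,0,0,0.75],[0,0,0,0,0,0.75],[0,0,0,0,0,0.75],[0,0,0,0,0,0.75],[0,0,0,0,0,0.75],[0,0,0,0,0,0.75],[0,0,0,0,0,0.75],[0,0,0,0,0,0.75],[0,0,0,0,0,0.75]]]'
python3 -m jog '[[[0,0,0,0,0,0.75],[0,0,0,0,0,0.75],[0,0,0,0,0,0.75],[0,0,0,0,0,0.75],[0,0,0,0,0,0.75],[0,0,0,0,0,0.75],[0,0,0,0,0,0.75],[0,0,0,0,0,0.75],[0,0,0,0,0,0.75],[0,0,0,0,0,0.75]]]'
python3 - <<'E'
from h import *
rows([(*post(.42),.137,np.degrees(.42)-90)])
E
```

```text
clock: 4.0
eef_pos: [0.4394, 0.0369, 0.2197]
ee_rot: [0.0, 0.478, 0.878, 0.0]
contact_force: [-0.3, -0.2, -0.2]
width: 0.045
gripper_force: 0.0
clock: 5.25
eef_pos: [0.4395, 0.0363, 0.2197]
ee_rot: [-0.0, 0.959, 0.283, 0.0]
contact_force: [0.9, 0.3, 0.1]
width: 0.0451
gripper_force: 0.0
t 5.25 feeder [-70.3  60.9] z 0.2197 th -65.7 q6 0.93 F [0.9 0.3 0.1]
[-0.0, 0.0, 0.083, -0.0, -0.0, 0.002]
```

Lower around the post, then plan the swing.

```bash
python3 -m jog '[[[0,0,0.03,0,0,0],[0,0,0.05,0,0,0],[0,0,0.07,0,0,0],[0,0,0.083,0,0,0],[0,0,0.083,0,0,0]]]'
python3 - <<'E'
from h import *
rows([(*post(a),.137,np.degrees(a)-90) for a in np.linspace(.42,1.62,12)[1:]])
E
```

```text
clock: 5.88
eef_pos: [0.4394, 0.0359, 0.1361]
ee_rot: [-0.0, 0.959, 0.282, -0.001]
contact_force: [-0.1, -0.3, 0.8]
width: 0.0454
gripper_force: 0.0
t 5.88 feeder [-70.5  60.5] z 0.1361 th -65.8 q6 0.93 F [-0.1 -0.3  0.8]
[0.001, 0.018, -0.001, -0.0, 0.001, -0.051]
[0.004, 0.037, -0.001, -0.001, 0.0, -0.103]
[0.009, 0.055, -0.001, -0.001, 0.0, -0.155]
[0.016, 0.072, -0.001, -0.001, 0.0, -0.207]
[0.025, 0.088, -0.001, -0.001, 0.0, -0.26]
[0.035, 0.103, -0.001, -0.001, 0.0, -0.312]
[0.047, 0.118, -0.001, -0.001, 0.0, -0.364]
[0.061, 0.13, -0.001, -0.001, 0.0, -0.416]
[0.076, 0.141, -0.001, -0.001, 0.0, -0.468]
[0.092, 0.151, -0.001, -0.001, 0.0, -0.52]
[0.108, 0.159, -0.001, -0.001, 0.0, -0.572]
```

```bash
python3 -m jog '[[[0,0.009,0,0,0,-0.025],[0.001,0.018,0,0,0,-0.051],[0.004,0.037,0,0,0,-0.103],[0.009,0.055,0,0,0,-0.155],[0.016,0.072,0,0,0,-0.207],[0.025,0.088,0,0,0,-0.26],[0.035,0.103,0,0,0,-0.312],[0.047,0.118,0,0,0,-0.364],[0.061,0.13,0,0,0,-0.416],[0.076,0.141,0,0,0,-0.468],[0.092,0.151,0,0,0,-0.52],[0.1,0.155,0,0,0,-0.545]]]'
python3 - <<'E'
from h import *
p=env.read_camera("wrist");save(p,"w2.png")
w,v,u=world(p); f=np.array([w2f(x) for x in w]); m=(w[:,2]>.125)&(w[:,2]<.15)&(abs(f[:,0]-60)<50)&(abs(f[:,1]+40)<25)
print(m.sum(),"post feeder",f[m].min(0),f[m].max(0))
rows([(*post(a),.137,np.degrees(a)-90) for a in (1.6,1.65,1.68)])
E
```

```text
clock: 7.38
eef_pos: [0.6084, -0.0408, 0.1375]
ee_rot: [0.0, 0.654, 0.756, 0.0]
contact_force: [-0.3, -0.5, 0.2]
width: 0.0453
gripper_force: 0.3
2229 post feeder [ 52.47862184 -50.40245024] [109.99043705 -27.93022727]
t 7.42 feeder [ 85.9 -40.6] z 0.1375 th -0.2 q6 -0.32 F [-0.8 -0.5  0.3]
[0.001, 0.004, 0.0, 0.001, 0.0, -0.016]
[0.001, 0.013, 0.0, 0.001, 0.0, -0.04]
[0.002, 0.018, 0.0, 0.001, 0.0, -0.054]
```

View pics/w2.png

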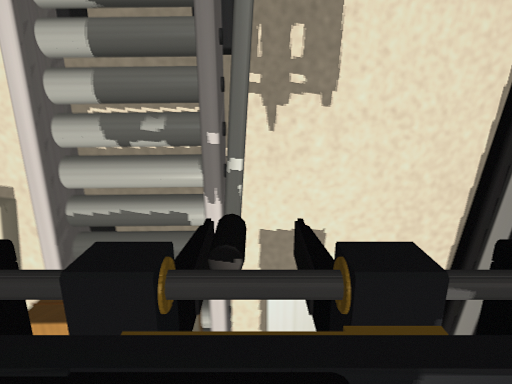

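The post (230,235) sits against the left finger with the bar alongside the rail, so a is about 1.5. I push about 16 mm more, back off and rise.

```bash
python3 -m jog '[[[0,0.008,0,0,0,-0.02],[0.001,0.016,0,0,0,-0.04],[0.001,0.016,0,0,0,-0.04],[0.001,0.009,0,0,0,-0.04],[0.001,0.005,0,0,0,-0.04],[0.001,0.005,-0.04,0,0,-0.04],[0.001,0.005,-0.08,0,0,-0.04],[0.001,0.005,-0.08,0,0,-0.04]]]'
python3 - <<'E'
from h import *
for cam in("top","scene"):
    p=env.read_camera(cam);w,v,u=world(p); f=np.c_[np.array([w2f(x) for x in w]),w[:,2]*1000]
    m=(f[:,2]>122)&(f[:,2]<140)&(abs(f[:,0])<60)&(f[:,1]<-50)&(f[:,1]>-250)
    print(cam,"carton",cv2.minAreaRect(f[m,:2].astype(np.float32)))
    m=(f[:,2]>115)&(f[:,2]<150)&(abs(f[:,0]-85)<40)&(abs(f[:,1]+40)<40); print("post",np.median(f[m],0),m.sum())
    if cam=="scene": save(p,"s2.png")
rows([(0,-225,.217,0),(0,-225,.113,0)])
E
```

```text
clock: 8.43
eef_pos: [0.6129, -0.0394, 0.2196]
ee_rot: [0.002, 0.624, 0.782, 0.001]
contact_force: [-0.9, 0.9, -0.1]
width: 0.0451
gripper_force: 0.0
top carton ((-3.6872100830078125, -147.6914825439453), (90.49089813232422, 93.36652374267578), 0.7005771994590759)
post [nan nan nan] 0
scene carton ((0.9838371276855469, -133.00570678710938), (93.94310760498047, 110.29147338867188), 0.6645246744155884)
post [nan nan nan] 0
t 8.53 feeder [ 88.8 -39.5] z 0.2164 th 4.3 q6 -0.4 F [ 0.7  0.3 -0.6]
[-0.178, -0.102, -0.001, 0.0, -0.0, 0.036]
[-0.178, -0.102, 0.103, 0.0, -0.0, 0.036]
  return _methods._mean(a, axis=axis, dtype=dtype,
  ret = um.true_divide(
```

View pics/s2.png

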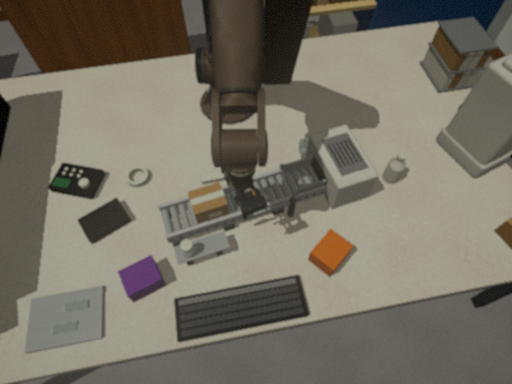

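The scene view shows the carton (208,200) unmoved, with the gripper above the gate post. Now I go behind the carton.

```bash
python3 -m jog '[[[-0.09,-0.05,0,0,0,0.018],[-0.178,-0.102,0,0,0,0.036],[-0.178,-0.102,0,0,0,0.036],[-0.178,-0.102,0,0,0,0.036],[-0.178,-0.102,0,0,0,0.036],[-0.178,-0.102,0,0,0,0.036],[-0.178,-0.102,0.04,0,0,0.036],[-0.178,-0.102,0.08,0,0,0.036],[-0.178,-0.102,0.103,0,0,0.036],[-0.178,-0.102,0.103,0,0,0.036]]]'
python3 - <<'E'
from h import *
for cam in("top","scene"):
    p=env.read_camera(cam);w,v,u=world(p); f=np.c_[np.array([w2f(x) for x in w]),w[:,2]*1000]
    m=(f[:,2]>120)&(f[:,2]<155)&(abs(f[:,0]-85)<40)&(abs(f[:,1]+40)<40); print("post",np.median(f[m],0) if m.any() else 0,m.sum())
rows([(0,y,.113,0) for y in (-205,-195,130,140,150)])
E
```

```text
clock: 9.78
eef_pos: [0.5524, -0.2335, 0.1122]
ee_rot: [-0.002, 0.652, 0.759, -0.0]
contact_force: [0.3, 0.7, 0.4]
width: 0.0449
gripper_force: 0.0
post [ 90.1976189  -44.96161657 144.04883627] 8
post [ 94.07487606 -37.56584413 140.00445119] 39
t 9.88 feeder [   1.7 -223.9] z 0.1143 th 0.0 q6 -0.66 F [0.6 0.4 0.4]
[0.019, -0.002, 0.001, 0.0, 0.0, 0.0]
[0.029, -0.002, 0.001, 0.0, 0.0, 0.0]
[0.354, -0.001, 0.001, 0.0, 0.0, 0.0]
[0.364, -0.001, 0.001, 0.0, 0.0, 0.0]
[0.374, -0.001, 0.001, 0.0, 0.0, 0.0]
```

```bash
python3 -m jog '[[[0.006,-0.002,0,0,0,0],[0.012,-0.002,0,0,0,0],[0.016,-0.002,0,0,0,0],[0.02,-0.002,0,0,0,0],[0.024,-0.002,0,0,0,0],[0.028,-0.002,0,0,0,0],[0.033,-0.002,0,0,0,0],[0.038,-0.002,0,0,0,0],[0.044,-0.002,0,0,0,0],[0.05,-0.002,0,0,0,0],[0.056,-0.002,0,0,0,0],[0.062,-0.002,0,0,0,0]]]'
python3 -m jog '[[[0.006,0,0,0,0,0],[0.012,0,0,0,0,0],[0.018,0,0,0,0,0],[0.024,0,0,0,0,0],[0.03,0,0,0,0,0],[0.036,0,0,0,0,0],[0.042,0,0,0,0,0],[0.048,0,0,0,0,0],[0.054,0,0,0,0,0],[0.06,0,0,0,0,0],[0.066,0,0,0,0,0],[0.072,0,0,0,0,0]]]'
python3 - <<'E'
from h import *
p=env.read_camera("top");save(p,"t3.png");w,v,u=world(p); f=np.c_[np.array([w2f(x) for x in w]),w[:,2]*1000]
m=(f[:,2]>122)&(f[:,2]<140)&(abs(f[:,0])<60)&(f[:,1]<120)&(f[:,1]>-80)
print(cv2.minAreaRect(f[m,:2].astype(np.float32)),f[m].max(0))
rows([(0,140,.113,0)])
E
```

```text
clock: 11.38
eef_pos: [0.5413, -0.174, 0.1136]
ee_rot: [-0.0, 0.652, 0.758, 0.0]
contact_force: [0.4, -1.0, -0.7]
width: 0.0454
gripper_force: 0.3
clock: 12.88
eef_pos: [0.5306, -0.1028, 0.1136]
ee_rot: [-0.0, 0.652, 0.758, 0.0]
contact_force: [-0.7, -0.8, -0.1]
width: 0.0451
gripper_force: 0.3
((18.565011978149414, 1.5683708190917969), (44.80851364135742, 54.875545501708984), 1.0063952207565308) [ 41.3970643   29.02377531 139.38966935]
t 12.93 feeder [ -1.1 -89.7] z 0.1136 th -0.0 q6 -0.46 F [ 0.7 -0.1 -0.4]
[0.23, 0.001, 0.001, -0.0, -0.0, -0.0]
```

View pics/t3.png

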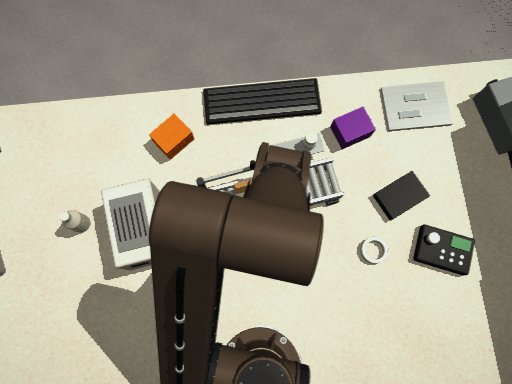

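The top view shows the carton just ahead of the gripper (240,185), the gate lying alongside (hinge near 200,180) and no bystander displaced. I keep rolling.

```bash
python3 -m jog '[[[0.006,0,0,0,0,0],[0.012,0,0,0,0,0],[0.018,0,0,0,0,0],[0.024,0,0,0,0,0],[0.03,0,0,0,0,0],[0.036,0,0,0,0,0],[0.042,0,0,0,0,0],[0.048,0,0,0,0,0],[0.054,0,0,0,0,0],[0.06,0,0,0,0,0],[0.066,0,0,0,0,0],[0.072,0,0,0,0,0]]]'
python3 -m jog '[[[0.005,0,0,0,0,0],[0.01,0,0,0,0,0],[0.015,0,0,0,0,0],[0.02,0,0,0,0,0],[0.025,0,0,0,0,0],[0.03,0,0,0,0,0],[0.035,0,0,0,0,0],[0.04,0,0,0,0,0],[0.045,0,0,0,0,0],[0.05,0,0,0,0,0],[0.055,0,0,0,0,0],[0.06,0,0,0,0,0]]]'
python3 - <<'E'
from h import *
rows([(0,140,.113,0)])
E
```

```text
clock: 14.42
eef_pos: [0.5199, -0.0316, 0.1136]
ee_rot: [-0.0, 0.652, 0.758, 0.0]
contact_force: [-0.1, -0.4, -1.2]
width: 0.0449
gripper_force: 0.2
clock: 15.92
eef_pos: [0.511, 0.0277, 0.1136]
ee_rot: [0.0, 0.652, 0.758, 0.0]
contact_force: [-0.1, 0.8, -0.1]
width: 0.0454
gripper_force: 0.2
t 15.93 feeder [-0.9 41.7] z 0.1136 th -0.0 q6 -0.22 F [-0.1  0.8 -0.1]
[0.098, 0.001, 0.001, 0.0, -0.0, -0.0]
```

```bash
python3 -m jog '[[[0.005,0,0,0,0,0],[0.01,0,0,0,0,0],[0.015,0,0,0,0,0],[0.02,0,0,0,0,0],[0.025,0,0,0,0,0],[0.03,0,0,0,0,0],[0.035,0,0,0,0,0],[0.04,0,0,0,0,0],[0.045,0,0,0,0,0],[0.05,0,0,0,0,0],[0.055,0,0,0,0,0],[0.06,0,0,0,0,0]]]'
python3 -m jog '[[[0.003,0,0,0,0,0],[0.006,0,0,0,0,0],[0.009,0,0,0,0,0],[0.012,0,0,0,0,0],[0.015,0,0,0,0,0],[0.018,0,0,0,0,0],[0.02,0,0,0,0,0],[0.022,0,0,0,0,0],[0.024,0,0,0,0,0],[0.025,0,0,0,0,0]]]'
python3 - <<'E'
from h import *
p=env.read_camera("wrist");save(p,"w4.png")
w,v,u=world(p); f=np.c_[np.array([w2f(x) for x in w]),w[:,2]*1000]
m=(f[:,2]>122)&(f[:,2]<140)&(abs(f[:,0])<55)&(f[:,1]>130)&(f[:,1]<268)
print("carton top",np.round(f[m].min(0)),np.round(f[m].max(0)),m.sum())
rows([(0,140,.113,0)])
E
```

```text
clock: 17.42
eef_pos: [0.502, 0.087, 0.1136]
ee_rot: [-0.0, 0.652, 0.758, 0.0]
contact_force: [0.1, -0.7, 1.0]
width: 0.0453
gripper_force: 0.2
clock: 18.68
eef_pos: [0.4984, 0.1115, 0.1136]
ee_rot: [0.0, 0.652, 0.758, 0.0]
contact_force: [-0.4, -0.5, 0.8]
width: 0.0452
gripper_force: 0.2
carton top [-49. 130. 122.] [ 41. 236. 140.] 58590
t 18.73 feeder [ -0.8 126.5] z 0.1136 th -0.0 q6 -0.06 F [0.1 0.7 0.3]
[0.013, 0.001, 0.001, 0.0, -0.0, -0.0]
```

View pics/w4.png

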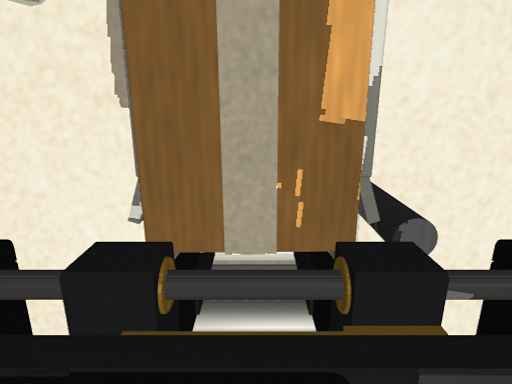

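The carton (250,130) is straight in the bay mouth, with 10–14 mm left. I creep until the force shows the stop.

```bash
python3 -m jog '[[[0.001,0,0,0,0,0],[0.002,0,0,0,0,0],[0.003,0,0,0,0,0],[0.004,0,0,0,0,0],[0.005,0,0,0,0,0],[0.006,0,0,0,0,0],[0.007,0,0,0,0,0],[0.008,0,0,0,0,0],[0.008,0,0,0,0,0]]]'
python3 -m jog '[[[0.001,0,0,0,0,0],[0.002,0,0,0,0,0],[0.002,0,0,0,0,0],[0.002,0,0,0,0,0]]]'
python3 -m jog '[[[0.001,0,0,0,0,0],[0.002,0,0,0,0,0],[0.002,0,0,0,0,0],[0.002,0,0,0,0,0]]]'
```

```text
clock: 19.85
eef_pos: [0.4971, 0.1194, 0.1136]
ee_rot: [-0.0, 0.652, 0.758, 0.0]
contact_force: [0.4, -0.6, -0.4]
width: 0.0451
gripper_force: 0.0
clock: 20.35
eef_pos: [0.4969, 0.1213, 0.1136]
ee_rot: [-0.0, 0.652, 0.758, 0.0]
contact_force: [-0.3, 0.1, 0.8]
width: 0.0453
gripper_force: 0.0
clock: 20.85
eef_pos: [0.4966, 0.1233, 0.1136]
ee_rot: [-0.0, 0.652, 0.758, 0.0]
contact_force: [0.2, 0.7, 0.2]
width: 0.0449
gripper_force: 0.0
```

```bash
for i in 1 2; do :; done; python3 -m jog '[[[0.001,0,0,0,0,0],[0.002,0,0,0,0,0],[0.002,0,0,0,0,0],[0.002,0,0,0,0,0]]]'
python3 - <<'E'
from h import *
p=env.read_camera("wrist")
w,v,u=world(p); f=np.c_[np.array([w2f(x) for x in w]),w[:,2]*1000]
m=(f[:,2]>118)&(f[:,2]<140)&(abs(f[:,0])<15)&(f[:,1]>130)&(f[:,1]<268)
print("carton top",np.round(f[m].min(0)),np.round(f[m].max(0)),m.sum())
m=(f[:,2]>72)&(f[:,2]<120)&(abs(f[:,0])<15)&(f[:,1]>130)&(f[:,1]<200);print("rear face",np.median(f[m],0) if m.any() else 0,m.sum())
rows([(0,140,.113,0)])
E
```

```text
clock: 21.35
eef_pos: [0.496, 0.1239, 0.1137]
ee_rot: [0.0, 0.652, 0.758, -0.001]
contact_force: [-1.5, -14.7, 2.5]
width: 0.0454
gripper_force: 7.1
carton top [-15. 150. 129.] [ 15. 248. 136.] 19786
rear face 0 0
t 21.4 feeder [ -1.3 139.1] z 0.1136 th -0.0 q6 -0.03 F [ -2.  -15.4   2.1]
[0.001, 0.001, 0.001, -0.001, 0.001, -0.0]
```

Contact at 15 N with the rear face at y about 150: the carton is home. I back off gently and go to the gate.

```bash
python3 -m jog '[[[-0.001,0,0,0,0,0],[-0.002,0,0,0,0,0],[-0.003,0,0,0,0,0],[-0.006,0,0,0,0,0],[-0.015,0,0,0,0,0],[-0.03,0,0,0,0,0],[-0.03,0,-0.04,0,0,0],[-0.03,0,-0.09,0,0,0],[-0.03,0,-0.106,0,0,0],[-0.03,0,-0.106,0,0,0]]]'
python3 - <<'E'
from h import *
p=env.read_camera("wrist")
w,v,u=world(p); f=np.c_[np.array([w2f(x) for x in w]),w[:,2]*1000]
m=(f[:,2]>125)&(f[:,2]<140)&(abs(f[:,0])<55)&(f[:,1]>130)&(f[:,1]<268)
print("carton top",np.round(np.percentile(f[m],[1,99],axis=0)),m.sum())
a=1.605
rows([(*post(a),.22,np.degrees(a)-90)])
E
```

```text
clock: 22.65
eef_pos: [0.5011, 0.0948, 0.2206]
ee_rot: [0.001, 0.653, 0.758, 0.001]
contact_force: [-0.4, -0.6, -0.2]
width: 0.0455
gripper_force: 0.0
carton top [[-48. 152. 131.]
 [ 40. 247. 135.]] 19648
t 22.7 feeder [ -1.  109.7] z 0.2195 th -0.1 q6 -0.09 F [-0.2  0.1  0.3]
[-0.149, 0.092, -0.0, 0.0, 0.0, -0.017]
```

```bash
python3 -m jog '[[[-0.05,0.03,0,0,0,0],[-0.1,0.06,0,0,0,-0.01],[-0.149,0.092,0,0,0,-0.017],[-0.149,0.092,0,0,0,-0.017],[-0.149,0.092,0,0,0,-0.017],[-0.149,0.092,0,0,0,-0.017]]]'
python3 - <<'E'
from h import *
p=env.read_camera("wrist")
w,v,u=world(p); f=np.c_[np.array([w2f(x) for x in w]),w[:,2]*1000]
m=(f[:,2]>138)&(f[:,2]<150)&(abs(f[:,0]-90)<45)&(abs(f[:,1]+40)<45)
print("post",f[m].min(0),f[m].max(0),m.sum())
m=(f[:,2]>125)&(f[:,2]<140)&(abs(f[:,0])<55)&(f[:,1]>130)&(f[:,1]<268)
print("carton top",np.round(np.percentile(f[m],[0,1,99],axis=0)) if m.any() else 0,m.sum())
rows([(*post(1.605),.137,2)])
E
```

```text
clock: 23.45
eef_pos: [0.6131, -0.0372, 0.2192]
ee_rot: [-0.0, 0.638, 0.77, -0.0]
contact_force: [0.6, 0.5, 0.4]
width: 0.0452
gripper_force: 0.0
post [ 77.59049153 -47.59636636 138.32613221] [ 95.23742388 -29.99399169 146.78511596] 483
carton top 0 0
t 23.5 feeder [ 90.5 -37.7] z 0.2195 th 2.1 q6 -0.35 F [-1.2 -0.6  0.3]
[-0.002, 0.0, 0.083, -0.0, -0.0, 0.0]
```

```bash
python3 -m jog '[[[-0.001,-0.004,0.01,0,0,0],[-0.001,-0.004,0.04,0,0,0],[-0.001,-0.004,0.07,0,0,0],[-0.001,-0.004,0.083,0,0,0],[-0.001,-0.004,0.083,0,0,0]]]'
python3 - <<'E'
from h import *
rows([(*post(a),.137,np.degrees(a)-90) for a in np.linspace(1.58,.5,12)])
E
```

```text
clock: 24.12
eef_pos: [0.6098, -0.0396, 0.1361]
ee_rot: [-0.001, 0.639, 0.769, -0.0]
contact_force: [-0.2, 0.4, 0.3]
width: 0.0452
gripper_force: 0.0
t 24.12 feeder [ 86.7 -39.6] z 0.1361 th 2.0 q6 -0.36 F [-0.2  0.4  0.3]
[-0.0, -0.0, -0.001, -0.001, -0.0, 0.012]
[0.001, -0.017, -0.001, -0.001, -0.0, 0.059]
[0.004, -0.033, -0.001, -0.001, -0.0, 0.106]
[0.008, -0.049, -0.001, -0.001, -0.0, 0.153]
[0.014, -0.065, -0.001, -0.001, -0.0, 0.2]
[0.022, -0.08, -0.001, -0.001, -0.0, 0.247]
[0.031, -0.094, -0.001, -0.001, -0.0, 0.294]
[0.041, -0.107, -0.001, -0.001, -0.0, 0.34]
[0.053, -0.119, -0.001, -0.001, -0.0, 0.387]
[0.065, -0.13, -0.001, -0.001, 0.0, 0.434]
[0.079, -0.14, -0.001, -0.001, 0.0, 0.481]
[0.093, -0.148, -0.001, -0.001, 0.0, 0.528]
```

```bash
python3 -m jog '[[[0,-0.008,0,0,0,0.03],[0.001,-0.017,0,0,0,0.059],[0.004,-0.033,0,0,0,0.106],[0.008,-0.049,0,0,0,0.153],[0.014,-0.065,0,0,0,0.2],[0.022,-0.08,0,0,0,0.247],[0.031,-0.094,0,0,0,0.294],[0.041,-0.107,0,0,0,0.34],[0.053,-0.119,0,0,0,0.387],[0.065,-0.13,0,0,0,0.434],[0.079,-0.14,0,0,0,0.481],[0.093,-0.148,0,0,0,0.528]]]'
python3 - <<'E'
from h import *
rows([(*post(a),.137,np.degrees(a)-90) for a in (.4,.3,.2,.1,.05,0,-.02,-.04,-.06,-.07,-.08,-.1)])
E
```

```text
clock: 25.62
eef_pos: [0.4478, 0.0247, 0.1378]
ee_rot: [0.001, 0.948, 0.318, 0.001]
contact_force: [1.2, 0.6, -1.0]
width: 0.0452
gripper_force: 0.3
t 25.62 feeder [-63.8  48.2] z 0.1378 th -61.6 q6 0.83 F [ 1.2  0.6 -1. ]
[0.001, -0.017, 0.001, 0.001, -0.001, 0.046]
[0.003, -0.034, 0.001, 0.001, -0.001, 0.094]
[0.007, -0.051, 0.001, 0.001, -0.001, 0.142]
[0.013, -0.067, 0.001, 0.001, -0.001, 0.189]
[0.017, -0.074, 0.001, 0.001, -0.001, 0.213]
[0.02, -0.082, 0.001, 0.001, -0.001, 0.237]
[0.022, -0.085, 0.001, 0.001, -0.001, 0.247]
[0.024, -0.088, 0.001, 0.001, -0.001, 0.256]
[0.025, -0.091, 0.001, 0.001, -0.001, 0.266]
[0.026, -0.092, 0.001, 0.001, -0.001, 0.27]
[0.027, -0.094, 0.001, 0.001, -0.001, 0.275]
[0.029, -0.097, 0.001, 0.001, -0.001, 0.285]
```

```bash
python3 -m jog '[[[0.001,-0.009,0,0,0,0.02],[0.001,-0.017,0,0,0,0.046],[0.003,-0.034,0,0,0,0.094],[0.007,-0.051,0,0,0,0.142],[0.013,-0.067,0,0,0,0.189],[0.017,-0.074,0,0,0,0.213],[0.02,-0.082,0,0,0,0.237],[0.022,-0.085,0,0,0,0.237],[0.024,-0.088,0,0,0,0.237],[0.024,-0.088,0,0,0,0.237]]]'
python3 - <<'E'
from h import *
p=env.read_camera("wrist");save(p,"w5.png")
rows([(*post(a),.137,-90) for a in (-.05,-.06,-.08,-.09,-.1)])
E
```

```text
clock: 26.88
eef_pos: [0.4136, 0.1091, 0.1368]
ee_rot: [-0.0, 0.997, 0.077, 0.0]
contact_force: [0.2, -0.3, 0.5]
width: 0.0452
gripper_force: 0.0
t 26.93 feeder [-85.  136.6] z 0.1368 th -89.8 q6 1.52 F [-0.  -1.  -0.3]
[0.0, -0.002, -0.0, -0.0, -0.0, 0.002]
[0.0, -0.004, -0.0, -0.0, -0.0, 0.002]
[0.001, -0.007, -0.0, -0.0, -0.0, 0.002]
[0.001, -0.009, -0.0, -0.0, -0.0, 0.002]
[0.001, -0.01, -0.0, -0.0, -0.0, 0.002]
```

View pics/w5.png

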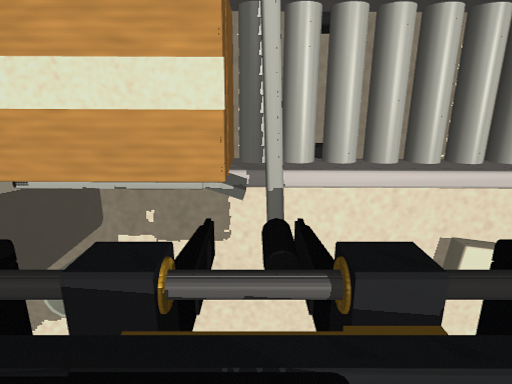

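The bar (272,100) lies across the lane, nearly shut, behind the carton, and the post touches the right finger. I push gently to the stop.

```bash
python3 -m jog '[[[0,-0.001,0,0,0,0],[0,-0.002,0,0,0,0],[0,-0.003,0,0,0,0],[0,-0.004,0,0,0,0],[0,-0.004,0,0,0,0]]]'
python3 -m jog '[[[0,-0.001,0,0,0,0],[0,-0.002,0,0,0,0],[0,-0.002,0,0,0,0]]]'
```

```text
clock: 27.55
eef_pos: [0.4128, 0.113, 0.1366]
ee_rot: [-0.0, 0.997, 0.077, 0.0]
contact_force: [-0.5, -1.0, -0.4]
width: 0.0452
gripper_force: 0.0
clock: 27.92
eef_pos: [0.4125, 0.115, 0.1366]
ee_rot: [-0.0, 0.997, 0.077, 0.0]
contact_force: [0.7, 1.1, -0.2]
width: 0.0454
gripper_force: 0.0
```

```bash
python3 -m jog '[[[0,-0.001,0,0,0,0],[0,-0.002,0,0,0,0],[0,-0.002,0,0,0,0]]]'
python3 - <<'E'
from h import *
p=env.read_camera("wrist")
w,v,u=world(p); f=np.c_[np.array([w2f(x) for x in w]),w[:,2]*1000]
for lo,hi in((-40,-20),(10,40)):
    m=(f[:,2]>92)&(f[:,2]<104)&(f[:,0]>lo)&(f[:,0]<hi)&(f[:,1]>90)&(f[:,1]<146)
    print("bar",np.median(f[m],0),m.sum())
rows([])
E
```

```text
clock: 28.3
eef_pos: [0.4122, 0.1167, 0.1366]
ee_rot: [0.0, 0.997, 0.077, -0.0]
contact_force: [0.6, -4.1, -0.7]
width: 0.0455
gripper_force: 2.3
bar [-29.51807341 131.28397743  99.5348897 ] 660
bar [ 24.5002293  131.26359167  99.58775823] 1157
t 28.35 feeder [-85.2 144.5] z 0.1366 th -89.8 q6 1.54 F [-0.6 -5.8 -0.3]
```

The bar is square at y 131 and the force is rising, so the gate is on its stop. One more mm, then recentre, rise and check.

```bash
python3 -m jog '[[[0,-0.001,0,0,0,0],[0,-0.001,0,0,0,0],[0,0.004,0,0,0,0],[0,0.012,0,0,0,0],[0,0.012,0,0,0,0],[0,0.012,-0.04,0,0,0],[0,0.012,-0.09,0,0,0],[0,0.012,-0.1,0,0,0],[0,0.012,-0.1,0,0,0]]]'
python3 - <<'E'
from h import *
p=env.read_camera("wrist");save(p,"w6.png")
w,v,u=world(p); f=np.c_[np.array([w2f(x) for x in w]),w[:,2]*1000]
for lo,hi in((-40,-20),(10,40)):
    m=(f[:,2]>92)&(f[:,2]<104)&(f[:,0]>lo)&(f[:,0]<hi)&(f[:,1]>90)&(f[:,1]<146)
    print("bar",np.median(f[m],0),m.sum())
m=(f[:,2]>126)&(f[:,2]<140)&(abs(f[:,0])<55)&(f[:,1]>130)&(f[:,1]<290)
print("carton top",np.round(np.percentile(f[m],[0,.5,99.5,100],axis=0)))
m=(f[:,2]>102)&(f[:,2]<111)&(abs(f[:,0])<45)&(f[:,1]>255)&(f[:,1]<285); print("stop",f[m].min(0) if m.any() else 0)
rows([])
E
```

```text
clock: 29.48
eef_pos: [0.4139, 0.1051, 0.2367]
ee_rot: [-0.0, 0.997, 0.077, 0.001]
contact_force: [-0.2, -0.6, 0.2]
width: 0.0451
gripper_force: 0.0
bar [-29.63192925 131.21018349  99.61934229] 265
bar [ 24.93049299 130.81828375  99.62119826] 477
carton top [[-55. 151. 126.]
 [-49. 151. 127.]
 [ 49. 274. 139.]
 [ 55. 274. 140.]]
stop [-44.55500985 272.23580554 106.8166459 ]
t 29.52 feeder [-85.6 132.7] z 0.2359 th -89.8 q6 1.51 F [-0.1 -0.7 -0.8]
```

View pics/w6.png

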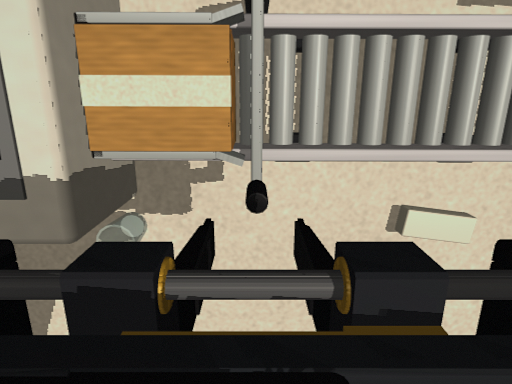

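The carton (155,88) is home with its rear at y 151, the gate bar (257,100) is shut at y 131, and the mailer and pot are in place.

```bash
python3 -c "
from workcell import env
print(env.job_done())"
```

```text
the job is handed in; nothing more can be done
None
```

I swung the gate fully back, rolled the carton along the rollers until it was home against the back stop, shut the gate behind it, and handed the job in at about 30 s of the 72 s allowed; the judge's result was not shown.

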